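# Raise the phone cradle by four clicks

### The arm

A 6-joint arm with a two-finger parallel gripper is mounted at the origin on the work surface. World frame = base frame: x ahead of the robot, y to its left, z up, the work surface at z = 0. Lengths are in m, angles in rad, forces in N, time in s.
With the tool pointing down it reaches from about 0.35 to 0.975 m from the base axis. Payload 4.9 kg.
Tool frame: the origin (TCP) lies at the very end of the fingers, on their centre line; the grasp point (between the pads) lies 19 mm behind it; x points along the fingers, y is the direction in which the jaws open and shut, and the axes are right-handed (so a half turn about x gives the same grasp; the last joint's range is limited). The gripper opens to 85 mm and grips with 20 to 120 N. Pads are 22 mm wide; open, the fingers measure 114 mm over their backs; the gripper's body (76 mm by 85 mm) begins 54 mm behind the grasp point. The pads swing forward as they close: fully open they stand 13 mm farther back than shut.
Start: joints at [1.001, 0.053, 1.613, -0, 1.476, -0.119], TCP at [0.272, 0.563, 0.231] pointing down, gripper open.
Joint ranges: [-3.01, 3.01], [-1.01, 2.22], [0.06, 2.58], [-1.02, 4.17], [0.09, 2.62], [-3.14, 3.14]. Speed limits (rad/s): [2.57, 2.57, 3.14, 3.14, 3.14, 3.14].

### API

Orientations are given as a unit quaternion [w, x, y, z].
In Python, from plant import manip gives the robot as it stands.
- The arm moves only by the tool play_rows, never from a script. Its argument "plan" is a list of rows, each a list of 5 numbers: the shift along the tool's x, y, z in mm, then the turn about the tool's x in rad, then the closure, from -1 (fully open) to 1 (shut). A call has 1 to 8 rows; each row is the pose to reach, as a shift and turn from the pose commanded when the call began, along the tool's axes at that moment; what a row does not reach only later rows make up. A row lasts 1/8 s, in which the tool goes at most 62.5 mm and 10.7 degrees, less where a joint would pass 70% of its speed; a pose out of reach is approached as far as the arm can. A call with a gripper value outside its range is refused whole. The fingers move at their own pace and stop on an object; the grip force is fixed at half the most. Time passes only in rows, so rows that repeat a pose let the fingers close. It gives the time, the measured TCP pose, the force and the opening at its end, in the units of the state.
- manip.state(): the state, without advancing time (a new reading comes with each control period).
- manip.grab_frame(name): name is "scene" or "side" or "wrist"; returns a dict with "img" (400x640x3 uint8, red, green, blue), "range_z" (400x640 float32, m along the optical axis (not along the pixel's ray), 0 where there is no reading), "fx", "fy", "cx", "cy" (pixels), "origin" and "rotation" of the camera in the world. Camera axes: x right, y up, looking along -z (the intrinsics and any distortion apply to the point x, -y, -z); pixel columns grow to the right and rows downward; lengths in m; the calibration is good to about 2 mm. A picture is of the moment at which its call begins.
- manip.job_done(): hands the job in, once; it reports no verdict.
The state is a dict: "time": time; "joint_pos": joint angles; "joint_vel": joint speeds; "joint_efforts": joint torques, N m; "tool_pos": TCP position; "tool_rot": TCP orientation; "contact_force": force on the tool from outside, world axes, zero at the start; "ft_torque": the same for the moment, N m; "gripper_width": opening from 0.0 (shut) to 1.0 (fully open).
Only numpy, scipy, OpenCV 4.12 (cv2) and the standard library are available. Lean on these libraries where they do the work, as an engineer would, in place of code of your own. Each camera call takes 0.05 s, during which the arm holds its last target. There are 200 camera calls.

### The job

Tilt the phone up for reading: with a fingertip, gently push the wing of the ribbed knob on the charging station round clockwise (seen from above) by exactly four clicks, stopping in the fourth click without going on to the fifth, then take the finger away. Do not pinch the knob, keep your hand off the phone, the cradle and the station itself, and leave everything else lying where it is.

Things in the scene. Friction and masses are not known exactly. Their poses are not given: they have to be found in the camera images.
- dial (a joint): Angle of the ribbed knob about its vertical axis, rad; 0 at the start (resting in a click), grows clockwise seen from above. Clicks are 18 degrees (0.314 rad) apart: four are 1.257 rad. Between clicks it resists with up to about 0.1 N m (some 2 to 3 N at the wing); past half way it snaps ahead of the finger into the next click and rests there. Turns 2 clicks back, 6 forward.
- dial_top (a point): Centre of the knob's top face, on its axis, 81.5 mm above the table. The black ribbed knob, 54 mm diameter, spans heights 53 to 81 mm, on top of the station near its right-hand end as seen from the robot. One wing sticks out sideways from it: an upright fin 9 mm thick, of the knob's height, reaching 58 mm from the axis, pushable by a finger let down beside it. It may start in many directions.
- wing_tip (a point): Outer end of the knob's wing, middle of its 9 mm thickness, at the level of its top edge (81.5 mm above the table), 58 mm from the knob's axis. The direction from dial_top to wing_tip is the direction of the wing.
- dial_base: Fixed dark steel collar, 90 mm diameter, 12 mm high, on the station's top (its top 52 mm above the table), with the knob and wing turning on it just above; the wing reaches out past the collar over the station's top. Origin on the knob's axis, on the station's top, 40 mm above the table.
- station: Walnut-veneered charging station, fixed to the table, 200 (its x) by 360 (its y) by 40 mm high; origin at the centre of its underside, z up. The knob stands near its -y end (about 100 mm from the centre), the phone cradle near its +y end (centre 100 mm from the station's centre), its y axis pointing roughly to the robot's left.
- cradle_bed (a point): Centre of the upper face of the phone cradle, a 166 by 80 mm aluminium tray pivoted at mid-length between two walnut cheeks, 89 mm above the table. The cradle lies level at the start; as the knob turns clockwise the end away from the robot rises and the near end sinks, 6 degrees a click. x along its length.
- phone: Navy silicone-cased phone, 147 (x) by 72 (y) by 10 mm, lying loose in the cradle; origin at the centre of its underside.
- egg: Jade stone worry egg, 44 mm diameter, 56 mm high, standing loose on the station beyond the knob, toward the middle; origin at the centre of its underside. Not to be disturbed.
- key: Small brass padlock key, 52 by 24 by 4 mm, lying loose on the near side of the station's top, toward the middle; origin on its underside. Not to be disturbed.
- incense_holder: Small brown ceramic incense holder, 72 mm diameter, 28 mm high, loose on the table; origin at the centre of its underside. Not to be disturbed.
- wallet: Brown card wallet, 105 by 75 by 14 mm, loose on the table; origin at the centre of its underside. Not to be disturbed.
- lip_balm: White lip balm tube, 18 mm diameter, 68 mm high, standing loose on the table; origin at the centre of its underside. Not to be disturbed.
- glasses_case: Dark glasses case, 160 by 62 by 42 mm, loose on the table to the left of the station; origin at the centre of its underside. Not to be disturbed.
There are look-alikes about, which are no part of the job. What is shaped like the phone but green is not meant.

How it is judged:
On the way, in this order (a step that is already met when the one before it is completed fails the run):
1. a finger pushes the knob out of its first rest, between the start and the second click (value of joint dial between 0.05 and 0.722568 rad and contact force between the fingers and dial_base above 0.3 N).
2. the knob rests in the fourth click (value of joint dial between 1.16868 and 1.3446 rad), for 0.2 s.
At the end, for the whole second after the job is handed in: The knob rests in the fourth click clockwise from its start (1.17 to 1.34 rad), the phone still lies in the cradle within 15 mm of its middle, and every other loose thing is within 12 mm of where it started (all of step 2 and velocity of joint dial between -0.05 and 0.05 rad/s and distance between phone and cradle_bed below 0.015 m and linear speed of phone below 0.02 m/s and distance of each of egg, key, incense_holder, wallet, lip_balm, glasses_case from where it was at the start of the episode below 0.012 m); the robot touches nothing.
It fails at once if the knob is turned on towards the fifth click, or a click the wrong way (value of joint dial above 1.44514 rad or value of joint dial below -0.188496 rad).
It fails at once if the knob is pinched or pushed hard (over 18 N) (contact force between the fingers and dial_base above 18 N).
It fails at once if the robot touches the phone (over 1 N) (contact force between any of the fingers, the arm and phone above 1 N).
It fails at once if the robot leans on the station or pushes the cradle (over 3 N) (contact force between any of the fingers, the arm and station above 3 N).
It fails at once if the phone leaves its place in the cradle, or another loose thing is moved or lifted (distance between phone and cradle_bed above 0.03 m or distance of any of egg, key, incense_holder, wallet, lip_balm, glasses_case from where it was at the start of the episode above 0.02 m).
It also fails if it takes over 64 s, if anything falls off the work surface, if the arm or the gripper's body presses on something with over 40 N, if the wrist force passes 120 N, or if a joint passes its speed limit or range.

## Working session

There is one attempt and no reset: what is moved stays moved. The work goes in short steps, Python scripts to look and compute and a tool call to move; the robot and the scene stay as the last step left them, time stands still between calls to the robot, and variables do not carry over. Pictures are saved under pics/ and viewed, about 8 in all and at most 12, crops included, and the job is handed in when it is done.

Besides the shell and the picture viewer there is one more tool, called as name([rows], argument=value, ...), one row to a line, values as JSON. play_rows: Moves the arm, as the interface text tells. Its arguments: {"type":"object","properties":{"plan":{"type":"array"}},"required":["plan"]}

```bash
mkdir -p pics
cat > h.py <<'E'
import numpy as np, cv2
from plant import manip
def pts(f):
    v,u=np.mgrid[0:400,0:640]; d=f["range_z"]
    p=np.stack([(u-f["cx"])/f["fx"]*d,-(v-f["cy"])/f["fy"]*d,-d],-1)
    return p@np.array(f["rotation"]).T+np.array(f["origin"])
def save(f,n): cv2.imwrite("pics/"+n+".png",f["img"][:,:,::-1])
E
python3 - <<'E'
from h import *
for n in("scene","side"):
    f=manip.grab_frame(n); save(f,n+"0"); np.savez(n+"0.npz",P=pts(f),img=f["img"])
    print(n,f["origin"],[k for k in f])
print(manip.state())
E
```

```text
Traceback (most recent call last):
  File "h.py", line 6, in pts
    return p@np.array(f["rotation"]).T+np.array(f["origin"])
           ~^~~~~~~~~~~~~~~~~~~~~~~~~~
ValueError: matmul: Input operand 1 has a mismatch in its core dimension 0, with gufunc signature (n?,k),(k,m?)->(n?,m?) (size 4 is different from 3)
```

View pics/scene0.png

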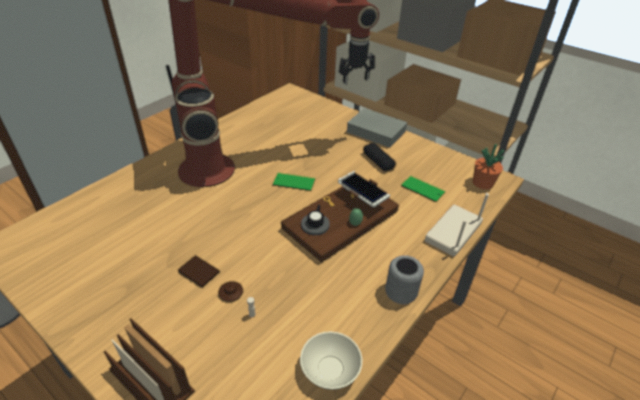

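The scene camera shows the station at about (340,215), the knob at about (316,217), the egg at (356,216) and the phone at (363,187). The camera rotation is a quaternion, so I need to fix the helper.

```bash
sed -i 's/np.array(f\["rotation"\]).T/R.from_quat(np.roll(f["rotation"],-1)).as_matrix().T/; 1a from scipy.spatial.transform import Rotation as R' h.py
python3 - <<'E'
from h import *
for n in("scene","side"):
    f=manip.grab_frame(n); save(f,n+"1"); P=pts(f); np.savez(n+"0.npz",P=P,img=f["img"])
    print(n,f["origin"],f["rotation"],{k:f[k] for k in f if k not in("img","range_z")})
    m=(P[...,2]>.074)&(P[...,2]<.087)&(P[...,0]>.3)&(P[...,0]<1)&(abs(P[...,1])<.6)&(f["range_z"]>0)
    print(m.sum())
    if n=="scene": print("table",P[250,200],"knob",P[212:222:3,316],"base?",P[165,205])
    k,l,s,c=cv2.connectedComponentsWithStats(m.astype(np.uint8))
    for i in range(1,k):
        if s[i,4]>8: print(s[i],P[l==i].mean(0).round(4))
print(manip.state())
E
```

```text
scene [ 1.18083805 -0.8284137   1.0500223 ] [0.85466659 0.39557409 0.1311729  0.30961238] {'fx': 455.05438227312254, 'fy': 455.05438227312254, 'cx': 315.2003189565101, 'cy': 199.97075851435687, 'origin': array([ 1.18083805, -0.8284137 ,  1.0500223 ]), 'rotation': array([0.85466659, 0.39557409, 0.1311729 , 0.30961238])}
595
table [ 0.30615979 -0.29051591  0.00156376] knob [[ 0.52513102  0.00882794  0.08402124]
 [ 0.53399552 -0.00204037  0.08407211]
 [ 0.54082624 -0.01031583  0.08124141]
 [ 0.54819347 -0.01928151  0.07935065]] base? [ 0.05236538 -0.04302917  0.06861249]
[475 162  25  13 134] [0.8395 0.5845 0.0798]
[349 193   9   8  30] [0.5665 0.1504 0.0807]
[358 195   7   5   9] [0.594  0.161  0.0852]
[307 204  17  20 192] [ 0.5318 -0.0019  0.0813]
[481 206   3   5  11] [0.9186 0.3757 0.0798]
[350 210  13  10  60] [0.6271 0.0805 0.0808]
[459 233   3   4   9] [0.9181 0.2162 0.0797]
[388 270  34  19 114] [ 0.8807 -0.0574  0.0804]
side [ 0.44165904 -0.79840624  0.65540626] [ 0.88154692  0.47114652 -0.01508544 -0.02585358] {'fx': 399.5978693311617, 'fy': 399.5978693311617, 'cx': 321.28219
[... 472 characters left out ...]
29 -0.0543  0.0806]
{'time': 0.15, 'joint_pos': array([ 1.00101081e+00,  5.32383144e-02,  1.61398023e+00,  1.76399787e-05,
        1.47596803e+00, -1.18970506e-01]), 'joint_vel': array([ 0.00089945, -0.00076628, -0.00511043, -0.00043364,  0.00200668,
        0.00067932]), 'joint_efforts': array([-1.08976637e-03, -3.94238734e+01, -3.70723593e+01, -2.38490084e-04,
        4.62416021e-03,  1.84884726e-05]), 'tool_pos': array([0.27203115, 0.56216305, 0.23032392]), 'tool_rot': array([ 0.68902273,  0.15751307,  0.68941493, -0.15856978]), 'contact_force': array([ 1.20612412, -0.72241129, -0.74505616]), 'ft_torque': array([ 0.00042309, -0.05429786,  0.02980477]), 'gripper_width': 1.0020527174975278}
```

View pics/side1.png

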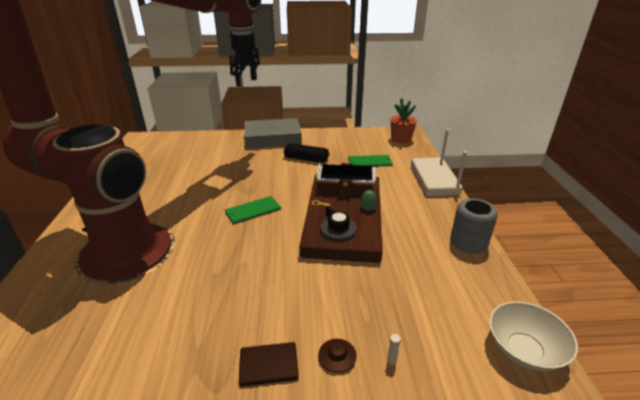

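Run:
```python
from h import *
ims=[]
for n,(u,v) in(("scene",(318,215)),("side",(336,220))):
    d=np.load(n+"0.npz");P=d["P"];I=d["img"]
    m=(P[...,2]>.062)&(P[...,2]<.09)&(np.hypot(P[...,0]-.531,P[...,1]+.002)<.075)
    print(n); Q=P[m]; q=Q[:,:2]-[.531,-.002]; r=np.hypot(*q.T); o=r>.033
    print(np.c_[Q[o],r[o],np.degrees(np.arctan2(q[o,1],q[o,0]))].round(3)[:40])
    ims.append(cv2.resize(I[v-40:v+40,u-40:u+40],(400,400),interpolation=cv2.INTER_CUBIC))
cv2.imwrite("pics/crop.png",np.hstack(ims)[:,:,::-1])
s=manip.state(); print(R.from_quat(np.roll(s["tool_rot"],-1)).as_matrix().round(3))
```

```text
scene
[[5.06000e-01 4.20000e-02 8.40000e-02 5.10000e-02 1.19343e+02]
 [5.09000e-01 4.40000e-02 8.50000e-02 5.10000e-02 1.15612e+02]
 [5.08000e-01 5.00000e-02 8.00000e-02 5.70000e-02 1.13674e+02]
 [5.12000e-01 3.50000e-02 8.80000e-02 4.20000e-02 1.17332e+02]
 [5.10000e-01 4.30000e-02 8.20000e-02 4.90000e-02 1.15158e+02]
 [5.09000e-01 4.90000e-02 7.70000e-02 5.60000e-02 1.13225e+02]
 [5.07000e-01 3.60000e-02 8.00000e-02 4.50000e-02 1.22132e+02]
 [5.13000e-01 3.40000e-02 8.50000e-02 4.10000e-02 1.16868e+02]
 [5.14000e-01 3.80000e-02 8.40000e-02 4.30000e-02 1.13154e+02]
 [5.12000e-01 4.50000e-02 7.80000e-02 5.10000e-02 1.11582e+02]
 [5.11000e-01 3.10000e-02 8.20000e-02 3.90000e-02 1.20934e+02]
 [5.14000e-01 3.30000e-02 8.20000e-02 3.90000e-02 1.16228e+02]
 [5.18000e-01 3.30000e-02 8.40000e-02 3.80000e-02 1.10805e+02]
 [5.12000e-01 4.60000e-02 7.30000e-02 5.10000e-02 1.11581e+02]
 [5.13000e-01 2.90000e-02 8.00000e-02 3.60000e-02 1.20376e+02]
 [5.18000e-01 3.30000e-02 8.10000e-02 3.70000e-02 1.10331e+02]
 [5.10000e-01 4.90000e-02 6.50000e-02 5.50000e-02 1.12593e+02]
 [5.19000e-01 3.20000e-
[... 1939 characters left out ...]
.10000e-01 3.20000e-02 7.10000e-02 4.00000e-02 1.21475e+02]
 [5.14000e-01 2.70000e-02 7.50000e-02 3.30000e-02 1.19687e+02]
 [5.05000e-01 4.10000e-02 6.20000e-02 5.00000e-02 1.20425e+02]
 [5.08000e-01 3.90000e-02 6.40000e-02 4.70000e-02 1.19308e+02]
 [5.10000e-01 3.20000e-02 6.80000e-02 4.00000e-02 1.21703e+02]
 [5.12000e-01 2.90000e-02 7.00000e-02 3.60000e-02 1.21101e+02]
 [5.15000e-01 2.70000e-02 7.20000e-02 3.40000e-02 1.19198e+02]
 [5.10000e-01 3.30000e-02 6.50000e-02 4.10000e-02 1.21047e+02]
 [5.12000e-01 3.00000e-02 6.70000e-02 3.70000e-02 1.20233e+02]
 [5.10000e-01 3.20000e-02 6.20000e-02 4.00000e-02 1.21496e+02]]
[[-0.001  0.436  0.9  ]
 [-0.001  0.9   -0.436]
 [-1.    -0.002 -0.   ]]
```

View pics/crop.png

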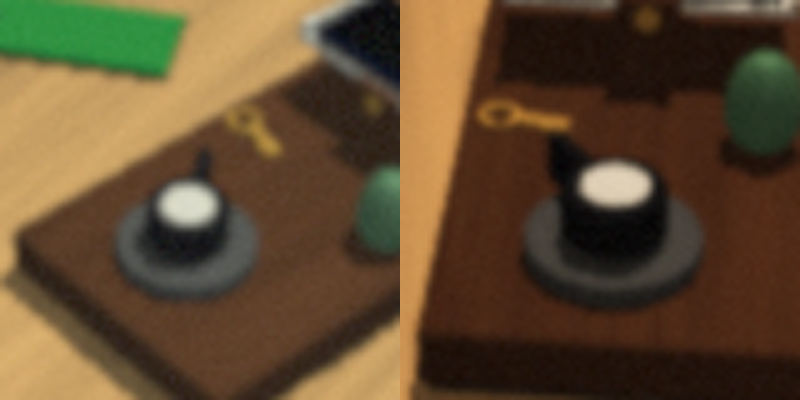

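The crops show the wing pointing up and left of the knob in the side view, at about 116° from +x. The axis is near (0.531,-0.002), the wing tip at (0.507,0.050), and the key lies beyond the tip. I'll shut the fingers and move above the counter-clockwise side of the wing, with the tool's y axis radial.

play_rows([
  [0, -48, 53, -0.15, 1],
  [0, -97, 106, -0.3, 1],
  [0, -145, 159, -0.45, 1],
  [0, -193, 212, -0.6, 1],
  [0, -242, 265, -0.75, 1],
  [0, -290, 318, -0.9, 1],
  [0, -338, 371, -0.91, 1],
  [0, -387, 424, -0.91, 1],
])

```text
time: 1.15
tool_pos: [0.4569, 0.0999, 0.2312]
tool_rot: [0.689, -0.161, 0.688, 0.161]
contact_force: [2.1, 1.0, 0.0]
gripper_width: 0.003
```

play_rows([
  [0, 0, 0, 0, 1],
  [0, 0, 0, 0, 1],
  [0, 0, 0, 0, 1],
  [0, 0, 0, 0, 1],
])

```text
time: 1.65
tool_pos: [0.4562, 0.1031, 0.2312]
tool_rot: [0.688, -0.162, 0.688, 0.162]
contact_force: [-0.6, -0.6, -0.1]
gripper_width: -0.003
```

Run:
```python
from h import *
s=manip.state(); M=R.from_quat(np.roll(s["tool_rot"],-1)).as_matrix()
print(s["tool_pos"],M.round(3),s["gripper_width"],s["joint_pos"],s["contact_force"])
f=manip.grab_frame("wrist"); save(f,"w1"); P=pts(f); 
m=(P[...,2]>.074)&(P[...,2]<.09)&(np.hypot(P[...,0]-.531,P[...,1]+.002)<.08)&(f["range_z"]>0); q=P[m]
print(m.sum(),f["origin"],f["fx"])
print(q.min(0),q.max(0))
T=np.c_[q[:,:2]]; np.save("w1.npy",P)
```

```text
[0.4562466  0.10305898 0.23122638] [[-0.    -0.446  0.895]
 [ 0.     0.895  0.446]
 [-1.     0.    -0.   ]] -0.0033542725251990723 [ 6.27881551e-02 -3.38980221e-01  1.96531679e+00  9.97556055e-05
  1.51541358e+00 -1.96975319e+00] [-0.64584772 -0.55708951 -0.06247109]
2063 [0.38426831 0.06787135 0.37383185] 286.1631852657495
[ 0.50313441 -0.02567894  0.07402184] [0.55933718 0.05308198 0.08461559]
```

View pics/w1.png

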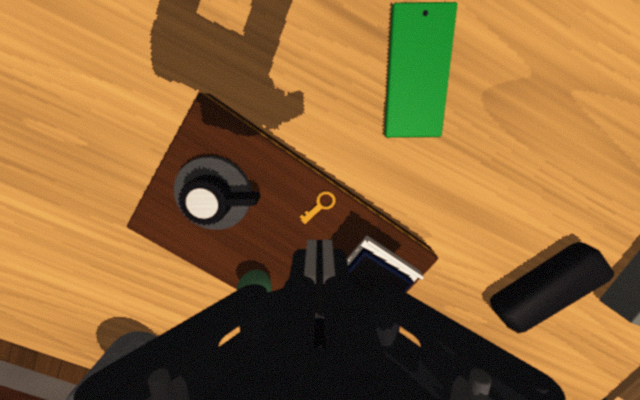

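The wrist view shows the knob top at (203,204), the wing reaching to (257,194), the key at (318,207) and the shut fingers at (319,262). Next I'll fit the axis and the wing direction from this depth image.

```bash
cat >> h.py <<'E'
from scipy.optimize import least_squares
def fit(P,g=(.531,-.002),a0=116,lo=.0765,hi=.087):
    m=(P[...,2]>lo)&(P[...,2]<hi)&(np.hypot(P[...,0]-g[0],P[...,1]-g[1])<.075)
    q=P[m][:,:2]
    # template: points must lie inside disc r27 or wing bar; template coverage matched by chamfer
    from scipy.spatial import cKDTree
    t=np.mgrid[-.03:.06:.001,-.03:.03:.001].reshape(2,-1).T
    t=t[(np.hypot(*t.T)<.027)|((t[:,0]>0)&(t[:,0]<.058)&(abs(t[:,1])<.0045))]
    tt=cKDTree(t)
    def cost(x):
        c,s=np.cos(x[2]),np.sin(x[2]); l=(q-x[:2])@np.array([[c,-s],[s,c]])
        return np.r_[np.minimum(tt.query(l)[0],.006).sum()/len(l)+np.minimum(cKDTree(l).query(t)[0],.006).sum()/len(t)].sum()
    from scipy.optimize import minimize
    r=minimize(cost,[*g,np.radians(a0)],method="Nelder-Mead",options=dict(initial_simplex=[[*g,np.radians(a0)],[g[0]+.004,g[1],np.radians(a0)],[g[0],g[1]+.004,np.radians(a0)],[*g,np.radians(a0+8)]]))
    return len(q),r.x[:2].round(4),np.degrees(r.x[2]).round(1),r.fun
E
python3 - <<'E'
from h import *
print(fit(np.load("w1.npy")))
for n in("scene","side"): print(n,fit(np.load(n+"0.npz")["P"]))
P=np.load("w1.npy"); print("key",P[200,322],P[218,306],"table",P[120,600],"station",P[200,280],"fingers",P[245:290:8,308].round(3),P[245:290:8,319].round(3))
E
```

```text
(1996, array([0.5333, 0.0006]), np.float64(118.4), np.float64(0.0008750674595241295))
scene (176, array([ 0.5327, -0.0039]), np.float64(118.0), np.float64(0.0021912761927837996))
side (237, array([ 0.5333, -0.0036]), np.float64(117.0), np.float64(0.0018652300426600756))
key [0.48495586 0.12208129 0.03948885] [0.51403814 0.11427256 0.04290397] table [0.24571108 0.39375773 0.00177403] station [0.5078103  0.07562611 0.04005269] fingers [[0.45  0.094 0.241]
 [0.449 0.094 0.249]
 [0.449 0.095 0.256]
 [0.449 0.095 0.264]
 [0.449 0.095 0.27 ]
 [0.448 0.095 0.277]] [[0.447 0.099 0.242]
 [0.447 0.099 0.249]
 [0.446 0.099 0.258]
 [0.446 0.099 0.264]
 [0.447 0.099 0.269]
 [0.452 0.101 0.268]]
```

play_rows([
  [0, -40, -1, 0, 1],
  [0, -80, -2, 0, 1],
  [30, -80, -2, 0, 1],
  [60, -80, -2, 0, 1],
  [80, -80, -2, 0, 1],
  [100, -80, -2, 0, 1],
  [100, -80, -2, 0, 1],
  [100, -80, -2, 0, 1],
])

```text
time: 2.7
tool_pos: [0.4908, 0.0296, 0.1322]
tool_rot: [0.689, -0.161, 0.688, 0.161]
contact_force: [0.0, 0.7, -0.2]
gripper_width: 0.002
```

Run:
```python
from h import *
s=manip.state(); M=R.from_quat(np.roll(s["tool_rot"],-1)).as_matrix()
print(s["tool_pos"],M.round(3)); 
f=manip.grab_frame("wrist"); save(f,"w2"); P=pts(f); a=fit(P,(.533,-.001),118); print(a)
c=np.array([.533,-.001]); d=s["tool_pos"][:2]-c
print("rel in wing frame(radial, ccw):",[d@[np.cos(t),np.sin(t)] for t in np.radians([118,208])])
```

```text
[0.49082074 0.02955768 0.13222689] [[ 0.001 -0.444  0.896]
 [-0.     0.896  0.444]
 [-1.    -0.001  0.001]]
(3508, array([ 5.326e-01, -1.000e-04]), np.float64(120.3), np.float64(0.0009930207505611638))
rel in wing frame(radial, ccw): [np.float64(0.04678279148209678), np.float64(0.022896109726729105)]
```

View pics/w2.png

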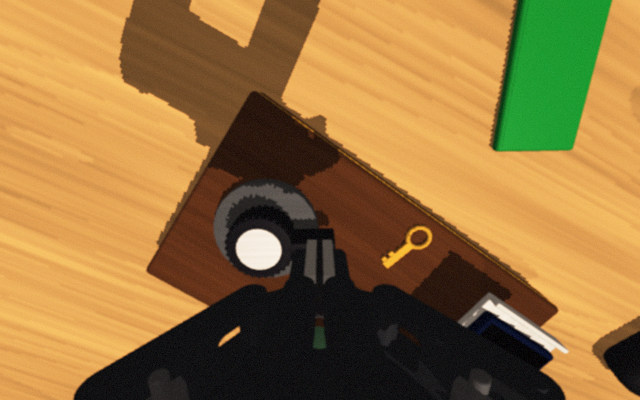

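The wrist view has the fingertips at (319,240), and the wing at (312,236) projects about 23 mm ahead of them at its own level. That agrees with the numbers, so I'll lower the finger.

play_rows([
  [15, 0, 0, 0, 1],
  [30, 0, 0, 0, 1],
  [40, 0, 0, 0, 1],
  [46, 0, 0, 0, 1],
  [52, 0, 0, 0, 1],
  [58, 0, 0, 0, 1],
  [64, 0, 0, 0, 1],
  [66, 0, 0, 0, 1],
])

```text
time: 3.75
tool_pos: [0.4901, 0.0292, 0.0649]
tool_rot: [0.688, -0.161, 0.689, 0.161]
contact_force: [-0.5, 0.1, 0.5]
gripper_width: -0.005
```

```bash
cat > arc.py <<'E'
from h import *
import sys
# rows to follow an arc: contact face of finger (11mm ahead, +z) lies on plane of wing's ccw face (4.5) at knob turns list
C=np.array([.533,-.001]); A0=118.
def goal(th,r=.047,g=0.): # knob turn deg, gap mm
    a=np.radians(A0-th); e=np.array([np.cos(a),np.sin(a)]); n=np.array([-e[1],e[0]])
    return C+r*e+(.0155+g)*n, a
s=manip.state(); M=R.from_quat(np.roll(s["tool_rot"],-1)).as_matrix()
print(s["tool_pos"],s["contact_force"],"yaw",np.degrees(np.arctan2(M[1,1],M[0,1])))
d=s["tool_pos"][:2]-C
for th in map(float,sys.argv[1:]):
    p,a=goal(th); D=M.T@np.r_[p-s["tool_pos"][:2],0]*1e3
    print(th,D.round(1),round(np.arctan2(M[1,1],M[0,1])-a,3))
for n,a in(("scene",0),("side",0)):
    pass
E
python3 arc.py -6 0 4 8 12 16 20
```

```text
[0.49008284 0.02922136 0.06485056] [-0.48413144  0.07660816  0.53245005] yaw 116.3094952665423
-6.0 [-0.  -1.6  3.4] -0.134
0.0 [-0.   0.4  8.2] -0.03
4.0 [-0.   1.5 11.5] 0.04
8.0 [-0.   2.3 14.8] 0.11
12.0 [-0.   2.9 18.2] 0.18
16.0 [-0.   3.3 21.7] 0.25
20.0 [-0.   3.4 25.1] 0.32
```

play_rows([
  [0, 0, 4, 0, 1],
  [0, 0.4, 8, 0, 1],
  [0, 1, 10, 0.02, 1],
  [0, 1.5, 11.5, 0.04, 1],
  [0, 2, 13, 0.07, 1],
  [0, 2.3, 14.8, 0.11, 1],
])

```text
time: 4.5
tool_pos: [0.5027, 0.038, 0.0653]
tool_rot: [0.697, -0.122, 0.696, 0.122]
contact_force: [-0.2, -1.4, 0.5]
gripper_width: -0.003
```

```bash
cat > chk.py <<'E'
from h import *
import sys
a0=float(sys.argv[1])
out=[]
for n in("scene","side"):
    P=pts(manip.grab_frame(n)); c=np.array([.533,-.0035])
    m=(P[...,2]>.06)&(P[...,2]<.086); q=P[m][:,:2]-c; r=np.hypot(*q.T); k=(r>.03)&(r<.06); an=np.degrees(np.arctan2(q[k,1],q[k,0]))
    h,b=np.histogram(an,np.arange(20,165,5)); print(n,dict(zip(b[:-1][h>0].tolist(),h[h>0].tolist())))
P=pts(manip.grab_frame("side"))
z=P[P[:,:,0]>-9].reshape(-1,3); 
# cradle tilt from points on phone/tray
for n in("side","scene"):
    P=pts(manip.grab_frame(n)); m=(abs(P[...,0]-.56)<.11)&(P[...,1]>.15)&(P[...,1]<.26)&(P[...,2]>.06)&(P[...,2]<.17)
    q=P[m]; X=np.c_[q,np.ones(len(q))][:,[0,1,3]]; w=np.ones(len(q),bool)
    for _ in range(8):
        co=np.linalg.lstsq(X[w],q[w,2],rcond=None)[0]; w=abs(q[:,2]-X@co)<.006
    print(n,"tilt",np.degrees(np.arctan(co[:2])).round(1),w.sum())
E
python3 chk.py 0; python3 arc.py 8 12 16 20 24 28 32
```

```text
scene {100: 3, 105: 13, 110: 7, 115: 6, 120: 3, 125: 2, 130: 3, 135: 5, 140: 7}
side {100: 4, 105: 7, 110: 6, 115: 6, 120: 5, 125: 9, 130: 5, 135: 29, 140: 6}
side tilt [2.2 1.8] 536
scene tilt [2.8 0.6] 704
[0.5026603  0.03802646 0.06532236] [ 0.21853848  0.13117219 -0.57975599] yaw 110.01598768561809
8.0 [-0.  -0.  -0.3] 0.0
12.0 [0.  0.9 3. ] 0.07
16.0 [0.  1.6 6.4] 0.14
20.0 [0.  2.1 9.8] 0.21
24.0 [ 0.   2.4 13.2] 0.28
28.0 [ 0.   2.4 16.7] 0.349
32.0 [ 0.   2.2 20.1] 0.419
```

```bash
cat > base.py <<'E'
import h; import numpy as np
class F: pass
import chk_dummy if False else None
E
sed 's/P=pts(manip.grab_frame(n))/P=np.load(n+"0.npz")["P"]/; s/^P=pts(manip.*$//; s/^z=.*$//' chk.py > base.py; python3 base.py 0
sed -i 's/^P=pts(manip.*$//; s/^z=.*$//' chk.py
```

```text
scene {110: 11, 115: 5, 120: 4, 125: 1, 130: 1}
side {110: 8, 115: 10, 120: 28, 125: 1}
side tilt [0.1 1.7] 798
scene tilt [0.  0.3] 724
```

play_rows([
  [0, 0.3, 1, 0.02, 1],
  [0, 0.6, 2, 0.05, 1],
  [0, 0.9, 3, 0.07, 1],
  [0, 1.2, 4.2, 0.09, 1],
])

```text
time: 5.25
tool_pos: [0.5062, 0.0404, 0.0653]
tool_rot: [0.701, -0.091, 0.701, 0.091]
contact_force: [0.5, 0.5, -0.3]
gripper_width: 0.001
```

```bash
python3 chk.py 0; python3 arc.py 16 20 24 28 32
```

```text
scene {90: 5, 95: 13, 100: 9, 105: 2, 110: 7, 115: 5, 120: 4, 125: 4, 130: 4, 135: 4}
side {90: 4, 95: 8, 100: 21, 110: 4, 115: 5, 120: 8, 125: 7, 130: 28, 135: 7}
side tilt [6.1 2.2] 495
scene tilt [ 6.1 -0.2] 667
[0.5061478  0.04038011 0.06531322] [-0.98400406 -0.42932103 -0.53537898] yaw 104.85599923218209
16.0 [0.  0.8 2.2] 0.05
20.0 [0.  1.6 5.6] 0.12
24.0 [0.  2.2 9. ] 0.189
28.0 [ 0.   2.5 12.4] 0.259
32.0 [ 0.   2.6 15.9] 0.329
```

The cradle tilt is a clean gauge: it started at 0° and now reads 6.1°, which is exactly one click. Continuing to click 2.

play_rows([
  [0, 0.8, 2.2, 0.05, 1],
  [0, 1.2, 4, 0.09, 1],
  [0, 1.6, 5.6, 0.12, 1],
  [0, 1.9, 7.4, 0.155, 1],
  [0, 2.2, 9, 0.19, 1],
  [0, 2.4, 10.7, 0.225, 1],
  [0, 2.5, 12.4, 0.26, 1],
  [0, 2.6, 14, 0.29, 1],
])

```text
time: 6.45
tool_pos: [0.5193, 0.0466, 0.0654]
tool_rot: [0.707, 0.012, 0.707, -0.012]
contact_force: [-0.7, -0.8, -0.0]
gripper_width: 0.002
```

```bash
python3 chk.py 0|grep tilt; python3 arc.py 34 38 42 46 48 50
```

```text
side tilt [12.5  0.8] 472
scene tilt [11.9 -0.7] 606
[0.51912211 0.04651582 0.06536082] [-0.77671193  0.51786082 -1.07732271] yaw 88.23641787053909
34.0 [0.  1.  3.3] 0.074
38.0 [0.  1.7 6.7] 0.144
42.0 [ 0.   2.2 10.1] 0.214
46.0 [ 0.   2.4 13.6] 0.283
48.0 [ 0.   2.4 15.3] 0.318
50.0 [ 0.   2.4 17. ] 0.353
```

Two clicks so far. Now the third.

play_rows([
  [0, 0.6, 2, 0.04, 1],
  [0, 1, 3.5, 0.075, 1],
  [0, 1.4, 5.1, 0.11, 1],
  [0, 1.7, 6.7, 0.145, 1],
  [0, 2, 8.4, 0.18, 1],
  [0, 2.2, 10.1, 0.215, 1],
  [0, 2.3, 12, 0.25, 1],
  [0, 2.4, 14.2, 0.295, 1],
])

```text
time: 7.65
tool_pos: [0.5337, 0.0484, 0.0653]
tool_rot: [0.698, 0.116, 0.697, -0.116]
contact_force: [0.5, 0.2, 1.1]
gripper_width: 0.002
```

```bash
python3 chk.py 0|grep tilt; python3 arc.py 48 52 56 60 62 64 66 68
```

```text
side tilt [18.2  0.6] 420
scene tilt [17.4 -1.6] 527
[0.53350648 0.04832525 0.06535628] [ 0.33547066 -0.45753174 -0.53084564] yaw 71.33958810105977
48.0 [0.  0.5 0.9] 0.023
52.0 [0.  1.3 4.2] 0.093
56.0 [0.  2.  7.6] 0.163
60.0 [ 0.   2.4 11.1] 0.233
62.0 [ 0.   2.5 12.8] 0.268
64.0 [ 0.   2.6 14.5] 0.303
66.0 [ 0.   2.6 16.2] 0.338
68.0 [ 0.   2.5 18. ] 0.372
```

Three clicks. Now I'll push to about 61°, check the tilt, then go just over the hump, which is at 63°.

play_rows([
  [0, 0.6, 2, 0.045, 1],
  [0, 1.3, 4.2, 0.09, 1],
  [0, 1.6, 6, 0.13, 1],
  [0, 2, 7.6, 0.165, 1],
  [0, 2.2, 9.2, 0.2, 1],
  [0, 2.4, 11, 0.233, 1],
  [0, 2.5, 12, 0.25, 1],
  [0, 2.5, 12, 0.25, 1],
])

```text
time: 8.85
tool_pos: [0.5456, 0.0468, 0.0653]
tool_rot: [0.678, 0.201, 0.678, -0.201]
contact_force: [-1.0, -0.2, -0.7]
gripper_width: 0.001
```

```bash
python3 chk.py 0|grep tilt; python3 arc.py 62 64 66 68
```

```text
side tilt [20.2 -0.9] 344
scene tilt [19.1 -2.9] 503
[0.54550476 0.04694199 0.06531084] [-0.69986317  0.5958479  -0.31206186] yaw 57.01066774575828
62.0 [0.  0.2 0.9] 0.018
64.0 [0.  0.7 2.6] 0.053
66.0 [0.  1.2 4.3] 0.087
68.0 [0.  1.5 6. ] 0.122
```

play_rows([
  [0, 0.3, 1, 0.02, 1],
  [0, 0.5, 1.8, 0.035, 1],
  [0, 0.7, 2.6, 0.053, 1],
  [0, 0.9, 3.4, 0.07, 1],
])

```text
time: 9.55
tool_pos: [0.549, 0.0458, 0.0654]
tool_rot: [0.671, 0.225, 0.67, -0.225]
contact_force: [-0.1, 0.0, -0.1]
gripper_width: -0.0
```

```bash
python3 chk.py 0|grep tilt; python3 arc.py 66 68
```

```text
side tilt [23.7 -2.3] 297
scene tilt [23.1 -3.7] 445
[0.54885948 0.04581286 0.06538019] [ 0.45158147  0.53827211 -0.6135632 ] yaw 52.99603988579149
66.0 [0.  0.3 0.8] 0.017
68.0 [0.  0.8 2.5] 0.052
```

It snapped into the fourth click, with the tilt at 24°. I'll back the finger off, lift it and move away toward the robot.

play_rows([
  [0, 0, -3, 0, 1],
  [0, 0, -6, 0, 1],
  [0, 0, -8, 0, 1],
  [-20, 0, -8, 0, 1],
  [-50, 0, -8, 0, 1],
  [-90, 0, -8, 0, 1],
  [-130, 0, -8, 0, 1],
  [-150, 0, -8, 0, 1],
])

```text
time: 10.75
tool_pos: [0.5438, 0.0506, 0.2198]
tool_rot: [0.673, 0.225, 0.669, -0.224]
contact_force: [0.1, -0.7, 0.5]
gripper_width: -0.0
```

play_rows([
  [0, -15, -30, 0, 1],
  [0, -30, -60, 0, 1],
  [0, -40, -80, 0, 1],
  [0, -40, -80, 0, 1],
  [0, -40, -80, 0, 1],
])

```text
time: 11.38
tool_pos: [0.4548, 0.0668, 0.2155]
tool_rot: [0.671, 0.224, 0.67, -0.224]
contact_force: [0.5, 1.0, 0.2]
gripper_width: 0.002
```

```bash
python3 chk.py 0
python3 - <<'E'
from h import *
for n in("scene","side"):
    f=manip.grab_frame(n); P=pts(f); print(fit(P,(.533,-.003),46)); P0=np.load(n+"0.npz")["P"]
    save(f,n+"9")
    if n=="side": cv2.imwrite("pics/end.png",cv2.resize(f["img"][120:380,200:600],(800,520))[:,:,::-1])
    g=lambda P,I:[(nm,np.round(P[(abs(P[...,0]-x)<.06)&(abs(P[...,1]-y)<.06)&(P[...,2]>lo)&(P[...,2]<hi)].mean(0),4)) for nm,x,y,lo,hi in(("egg",.62,.08,.082,.1),)]
    print(g(P0,0),g(P,0))
s=manip.state(); print(s["tool_pos"],s["contact_force"],s["time"])
E
```

```text
scene {30: 3, 35: 6, 40: 30, 45: 17, 50: 4}
side {35: 9, 40: 30, 45: 9, 50: 3}
side tilt [23.7 -2.4] 711
scene tilt [23.3 -2.6] 477
(192, array([ 0.5326, -0.0034]), np.float64(45.2), np.float64(0.0021022333063157473))
[('egg', array([0.6256, 0.0863, 0.0897]))] [('egg', array([0.6229, 0.0837, 0.0893]))]
(244, array([ 0.5343, -0.0038]), np.float64(46.3), np.float64(0.0018374073360861581))
[('egg', array([0.6224, 0.0849, 0.0879]))] [('egg', array([0.6227, 0.0846, 0.0878]))]
[0.45474034 0.06676806 0.21518816] [0.13410373 0.217635   0.20326161] 11.675
```

View pics/end.png

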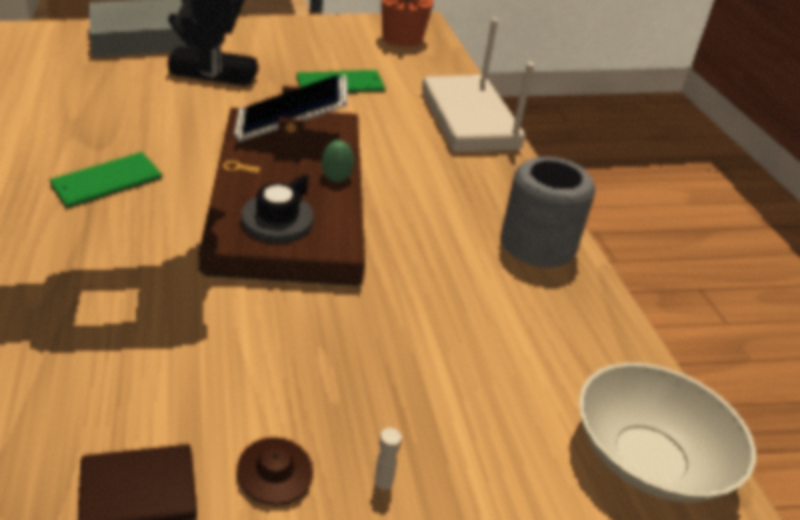

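The end view shows the wing at (300,187) pointing toward the egg. The phone is tilted in the cradle at (292,107), and the key, egg and other things lie where they were. The wing went from 118° to about 46°, which is 72°. Handing in.

```bash
python3 -c "
from plant import manip
print(manip.job_done())"
```

```text
the job is handed in; nothing more can be done
None
```

I pushed the wing round clockwise with the closed fingertips, one click at a time, until it snapped into the fourth click. Then I backed the finger off, lifted it clear and handed the job in at about 12 s of the 64 s allowed.

- **Knob angle:** the wing fit went from about 117–118° to about 45–46°, a turn of roughly 72°, which is four clicks.
- **Cradle tilt:** it read 23.3° and 23.7° from the two cameras, against 24° expected for four clicks.
- **Forces:** wrist readings at the end of each move stayed within about 2 N, and no contact was left after the finger withdrew.
- **Other things:** the phone is still lying in the cradle. The egg's measured position agrees to within about 4 mm in the scene camera and under 1 mm in the side camera. The key, wallet, incense holder and lip balm looked unmoved, but I judged those only by eye; the glasses case was partly hidden behind the gripper in the last picture.
- **Disagreements:** the wrist camera put the knob's axis about 4 mm further in y than the other two. One close-range wing fit read 120°, probably because the fingers were in view. Neither changed the result.

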